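# Clamp the well plate on the shaker

## Robot

A 6-joint arm with a two-finger parallel gripper is mounted at the origin on the work surface; the furniture and walls round the work are solid. World frame = base frame: x ahead of the robot, y to its left, z up, the work surface at z = 0. Lengths are in mm, angles in rad, forces in N, time in s.
With the tool pointing down it reaches from about 300 to 775 mm from the base axis. Payload 14.6 kg.
Tool frame: the origin (TCP) lies at the very end of the fingers, on their centre line; the grasp point (between the pads) lies 19 mm behind it; z points along the fingers, y is the line along which they close (so a half turn about z gives the same grasp; the last joint's range is limited). The gripper opens to 94 mm and grips with 3 to 60 N. Pads are 16 mm wide; open, the fingers measure 119 mm over their backs; the gripper's body (75 mm by 177 mm) begins 78 mm behind the grasp point.
Start: joints at [-1.257, 0.3, 1.521, -0, 1.321, -0.067], TCP at [204.407, -510.595, 205.446] pointing down, gripper open.
Joint ranges: [-3.03, 3.03], [-0.79, 2.21], [0.23, 2.52], [-1.04, 4.18], [0, 3.07], [-2.55, 2.55]. Speed limits (rad/s): [2.22, 2.22, 2.57, 3.14, 3.14, 3.14].

## Interface

Orientations are given as [roll, pitch, yaw] about the fixed x, y, z axes, in that order (R = Rz(yaw) Ry(pitch) Rx(roll)).
In Python, from cell import manip gives the robot as it stands.
- The arm moves only by the tool servo_tool, never from a script. Its argument "motion" is a list that holds one entry, the list of rows, each a list of 7 numbers: the shift along the world's x, y, z as a fraction of full scale, then the turn, a rotation vector about the world's x, y, z as a fraction of full scale, then the closure, from 0 (fully open) to 1 (shut). In form: [[[x, y, z, rx, ry, rz, gripper], ...]]. A call has 1 to 10 rows; each row is the pose to reach, as a shift and turn from the pose commanded when the call began, turning the shorter way round; what a row does not reach only later rows make up. Full scale, the value 1, is 0.5 m for a shift and pi rad for a turn. A row lasts 1/10 s, in which the tool goes at most 50 mm and 8.59 degrees, less where a joint would pass 70% of its speed; a pose out of reach is approached as far as the arm can. A call with a number of a shift or a turn outside -1 to 1 is refused whole. A call with a gripper value outside its range is refused whole. The fingers move at their own pace and stop on an object; "newtons" is the grip in N (left out, the last holds). Time passes only in rows, so rows that repeat a pose let the fingers close. It gives the time, the measured TCP pose, the force, the opening and the grip force at its end, in the units of the state.
- manip.read_state(): the state, without advancing time (a new reading comes with each control period).
- manip.camera(name): name is "scene" or "top" or "wrist"; returns a dict with "frame" (420x560x3 uint8, red, green, blue), "range_z" (420x560 float32, mm along the optical axis (not along the pixel's ray), 0 where there is no reading), "vfov" (degrees; the focal length in pixels is half the picture's height over the tangent of half this angle, whatever the lens; pixels are square), "cx", "cy" (the principal point, pixels), "k1" (the pictures are not rectified: a ray, as slopes to the right and down, at radius r is drawn at 1 + k1 r^2 times it, then the intrinsics apply), "cam_to_world" (4x4, takes a point from camera to world coordinates). Camera axes: x right, y down, z forward; pixel columns grow to the right and rows downward; lengths in mm; the calibration is good to about 2 mm. A picture is of the moment at which its call begins.
- manip.sign_off(): hands the job in; it is judged then, once.
The state is a dict: "clock": time; "joints": joint angles; "qd": joint speeds; "effort": joint torques, N m; "eef_pos": TCP position; "eef_rot": TCP orientation; "wrist_force": force on the tool from outside, world axes, zero at the start; "moment": the same for the moment, N m; "finger_gap": finger opening in mm; "finger_force": force on a finger pad.
Only numpy, scipy, OpenCV 4.12 (cv2) and the standard library are available. Lean on these libraries where they do the work, as an engineer would, in place of code of your own. Each camera call takes 0.05 s, during which the arm holds its last target. There are 200 camera calls.

## Task

Get the well plate ready for shaking, with pushes of the fingertips alone: first push the plate gently along the shaker's deck until its far short end is flush against the end stop, leaving the clamp open. Then push the clamp lever round, past its dead point, until it snaps into lock and the clamp's pad presses the plate against the side fence. Nothing is to be picked up: do not lift the plate, and leave the things standing about where they are.

Things in the scene. Friction and masses are not known exactly. Their poses are not given: they have to be found in the camera images.
- shaker: Bench-top orbital shaker, fixed, switched off, turned up to 0.3 rad: white housing, aluminium deck. Origin on the bench; x away from the robot (control strip on its -x front), y left, z up. Deck 220 mm (x -110 to 110) by 250 mm (y -140 to 110), top at z = 70 mm. The plate sits home with its centre at x 15, y 42.5 mm. Steel clamp frame at x -8 to 38, y -133 to -34 mm.
- stop (a point): Middle of the end stop's face (looks to the shaker's -x): an aluminium bar on the far side of the deck, 12 mm thick, 14 mm high, face at x = 79 mm from y = 0 to 85 mm in the shaker's frame. The point is 77 mm above the bench.
- fence (a point): Middle of the side fence's face (looks to the shaker's -y): an aluminium bar on the left of the deck, 12 mm thick, 14 mm high, face at y = 85 mm from x = -54 to 91 mm in the shaker's frame. With the end stop it forms an L; the nest's near end and right side are open.
- plate: Loose lidded 24-well plate, a flat box 128x85x19 mm, 0.1 to 0.2 kg, sliding freely on the deck. Origin: centre of its underside (70 mm above the bench). Its own y axis is its long direction, along the shaker's x within 0.06 rad; its +y end is the near one. Starts 20 to 46 mm short of the end stop, 3 to 10 mm off the fence.
- lever (a joint): Clamp lever's turn, rad: 0 fully open; starts at 0 to 0.3; grows clockwise seen from above, in the horizontal plane. In the shaker's frame it points along angle 5.012 - value (counter-clockwise from +x). Near free until the pad meets the plate (about 1.1), then about 8 N at the grip; dead point about 1.65; beyond it springs to its stop, 1.87 = locked, pointing to -x. Before it, springs back.
- lever_pivot (a point): Point on the lever's upright pivot axis at the height of the grip's axis, 104 mm above the bench; at x = 15, y = -105 mm in the shaker's frame.
- lever_grip (a point): Centre of the lever's black grip: a level round bar along the lever, 20 mm thick, from 45 to 115 mm off the pivot; this point is 80 mm off it, 104 mm above the bench. Free beside it and under it down to the deck 34 mm below (or the bench). To close, push its counter-clockwise side (the +x side while open, the -y side when nearly locked).
- clamp_pad: Round rubber pad, 17 mm across, on the sprung tip of the clamp's plunger, which slides along the shaker's +y, 81 mm above the bench at x = 15 mm in the shaker's frame. Origin: centre of its face, at about y = -33 mm when fully open; locked, it presses the middle of the plate's right long side, at y = 0, with about 45 N.
- timer: Bystander, loose on the bench near the shaker, to be left alone: small square off-white countdown timer, 64x64x16 mm. Origin: centre of its underside.
- vial: Bystander, loose on the bench near the shaker, to be left alone: small brown glass vial with a tall ribbed cap, 25 mm across, 56 mm tall. Origin: centre of its underside.
- bottle_amber: Bystander, loose on the bench near the shaker, to be left alone: brown glass bottle with a pale cap, 51 mm across, 96 mm tall. Origin: centre of its underside.
- petri_dish: Bystander, loose on the bench near the shaker, to be left alone: small covered round dish, 58 mm across, 12 mm tall. Origin: centre of its underside.
- tube_block: Bystander, loose on the bench near the shaker, to be left alone: block holding small capped tubes, 62x118x36 mm. Origin: centre of its underside.
- pen: Bystander, loose on the bench near the shaker, to be left alone: black marker pen, 11x138x12 mm. Origin: centre of its underside.

How it is judged:
By the outcome, as a careful person would: the job done as asked, in the order asked, and still so for the second after the job is handed in, with the robot touching nothing.
It also fails if it takes over 51 s, if anything falls off the work surface, if the arm or the gripper's body presses on something with over 40 N, if the wrist force passes 120 N, or if a joint passes its speed limit or range.

## Working session

There is one attempt and no reset: what is moved stays moved. The work goes in short steps, Python scripts to look and compute and a tool call to move; the robot and the scene stay as the last step left them, time stands still between calls to the robot, and variables do not carry over. Pictures are saved under pics/ and viewed, at most 10 in all, crops included, and the job is handed in when it is done.

Besides the shell and the picture viewer there is one more tool, called after ">>>" as name([rows], argument=value, ...), one row to a line, values as JSON. servo_tool: Moves the arm, as the interface text tells. Its arguments: {"type":"object","properties":{"motion":{"type":"array"},"newtons":{"type":"number"}},"required":["motion"]}

```bash
mkdir -p pics
cat > h.py <<'E'
import numpy as np,cv2
from cell import manip
def cam(n):
    c=manip.camera(n); c['f']=210/np.tan(np.radians(c['vfov'])/2); c['T']=np.array(c['cam_to_world']); return c
def rays(c,uv):
    f=c['f'];K=np.array([[f,0,c['cx']],[0,f,c['cy']],[0,0,1.]])
    p=cv2.undistortPoints(np.array(uv,float).reshape(-1,1,2),K,np.array([c['k1'],0,0,0,0.]))[:,0]
    return np.c_[p,np.ones(len(p))]
def onplane(c,uv,z):
    d=rays(c,uv)@c['T'][:3,:3].T;o=c['T'][:3,3]
    return o+d*((z-o[2])/d[:,2])[:,None]
def cloud(c):
    v,u=np.mgrid[0:420,0:560]
    d=rays(c,np.c_[u.ravel(),v.ravel()])*c['range_z'].reshape(-1,1)
    return (d@c['T'][:3,:3].T+c['T'][:3,3]).reshape(420,560,3)
def save(c,n): cv2.imwrite('pics/'+n+'.png',c['frame'][:,:,::-1])
E
python3 - <<'E'
from h import *
for n in('top','scene'):
    c=cam(n);save(c,n+'0');print(n,c['T'].round(2).tolist(),c['f'],c['k1'])
    np.savez(n+'0.npz',P=cloud(c),frame=c['frame'])
    import pickle;pickle.dump(c,open(n+'0.pkl','wb'))
print(manip.read_state())
E
```

```text
top [[0.01, -0.99, 0.16, 322.71], [-1.0, -0.01, 0.03, -17.74], [-0.03, -0.16, -0.99, 1108.85], [0.0, 0.0, 0.0, 1.0]] 474.99384291150704 -0.057959462371257466
scene [[0.95, -0.17, 0.24, 249.99], [-0.3, -0.6, 0.74, -818.06], [0.02, -0.78, -0.62, 766.96], [0.0, 0.0, 0.0, 1.0]] 459.7756652309458 -0.1153035534328107
{'clock': 0.1, 'joints': array([-1.25659964e+00,  3.00455829e-01,  1.52153616e+00,  6.78321493e-06,
        1.32069581e+00, -6.65893784e-02]), 'qd': array([-6.98239739e-05, -1.78425595e-03, -7.46363218e-05,  1.89426587e-04,
       -5.80433342e-04, -8.46013525e-04]), 'effort': array([ 2.22093763e-04, -5.32647264e+01, -3.53288341e+01,  7.09003466e-02,
        2.35021318e-02, -4.25837345e-05]), 'eef_pos': array([ 204.33684519, -510.3718756 ,  204.91370574]), 'eef_rot': array([-3.14050037e+00, -7.94269225e-05,  3.80784338e-01]), 'wrist_force': array([-0.33945531,  0.08771654,  0.61137887]), 'moment': array([ 0.01932977,  0.03578425, -0.0259713 ]), 'finger_force': 0.0, 'finger_gap': 93.87664482903388}
```

View pics/top0.png

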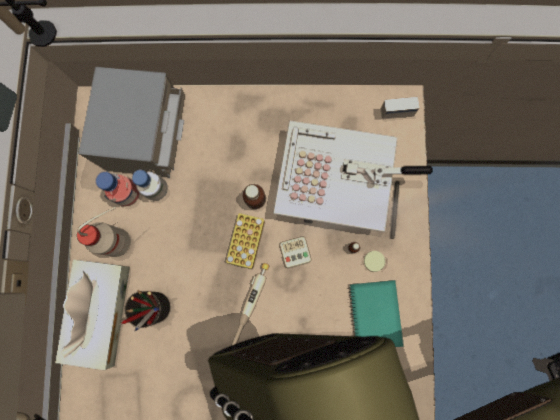

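View pics/scene0.png

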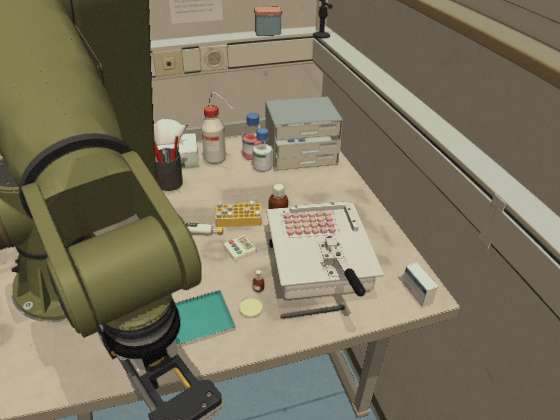

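The top view shows the shaker at about (337,177), with the stop at (318,134), the fence at (290,160), the plate at (311,177) and the black grip at (417,170). The bench items lie on the near side.

Run:
```python
from h import *
import pickle
c=pickle.load(open('top0.pkl','rb'));P=cloud(c);F=c['frame'].astype(int)
z=P[:,:,2]
roi=np.zeros((420,560),bool);roi[110:240,265:440]=1
deck=roi&(z>62)&(z<130)
m=cv2.morphologyEx(deck.astype(np.uint8),cv2.MORPH_OPEN,np.ones((7,7)))
n,l,s,ce=cv2.connectedComponentsWithStats(m);k=1+s[1:,4].argmax();q=P[l==k]
r=cv2.minAreaRect(q[:,:2].astype(np.float32));print('deck',r,cv2.boxPoints(r).round(1).tolist(),'z med',np.median(q[:,2]))
# grip: dark and high
dark=roi&(F.max(2)<60)&(z>90)&(z<125)
g=P[dark];print('grip',len(g),g.mean(0))
r2=cv2.minAreaRect(g[:,:2].astype(np.float32));print(r2)
# plate z~89
pl=roi&(abs(z-89)<4);pl[:,345:]=0
mm=cv2.morphologyEx(pl.astype(np.uint8),cv2.MORPH_OPEN,np.ones((5,5)))
n,l,s,ce=cv2.connectedComponentsWithStats(mm);k=1+s[1:,4].argmax();q=P[l==k]
r3=cv2.minAreaRect(q[:,:2].astype(np.float32));print('plate',r3,cv2.boxPoints(r3).round(1).tolist(),np.median(q[:,2]))
b=cv2.resize(c['frame'][115:235,265:440],None,fx=4.5,fy=4.5,interpolation=cv2.INTER_CUBIC);cv2.imwrite('pics/crop.png',b[:,:,::-1])
```

```text
deck ((568.0018920898438, -137.07518005371094), (306.9364318847656, 222.06471252441406), 80.95086669921875) [[434.20001220703125, -271.20001220703125], [653.5, -306.1000061035156], [701.7999877929688, -3.0], [482.5, 31.899999618530273]] z med 70.46740719577747
grip 226 [ 572.10749377 -278.78780924  111.59194187]
((574.2840576171875, -218.68667602539062), (187.5812530517578, 17.334558486938477), 88.93170928955078)Traceback (most recent call last):
  File "<stdin>", line 17, in <module>
ValueError: attempt to get argmax of an empty sequence
```

Run:
```python
from h import *
import pickle
c=pickle.load(open('top0.pkl','rb'));P=cloud(c);z=P[:,:,2]
roi=np.zeros((420,560),bool);roi[110:240,265:440]=1
d=roi&(abs(z-70)<4)
h,e=np.histogram(z[roi],bins=np.arange(-5,125,5));print(list(zip(e.astype(int),h)))
m=cv2.morphologyEx(d.astype(np.uint8),cv2.MORPH_OPEN,np.ones((7,7)));n,l,s,ce=cv2.connectedComponentsWithStats(m);q=P[l==1+s[1:,4].argmax()]
r=cv2.minAreaRect(q[:,:2].astype(np.float32));print(r)
a=cv2.resize(c['frame'][115:235,265:440],None,fx=4.5,fy=4.5,interpolation=cv2.INTER_CUBIC);cv2.imwrite('pics/crop.png',a[:,:,::-1])
```

```text
[(np.int64(-5), np.int64(5426)), (np.int64(0), np.int64(4000)), (np.int64(5), np.int64(226)), (np.int64(10), np.int64(180)), (np.int64(15), np.int64(33)), (np.int64(20), np.int64(30)), (np.int64(25), np.int64(35)), (np.int64(30), np.int64(31)), (np.int64(35), np.int64(43)), (np.int64(40), np.int64(30)), (np.int64(45), np.int64(23)), (np.int64(50), np.int64(17)), (np.int64(55), np.int64(3)), (np.int64(60), np.int64(65)), (np.int64(65), np.int64(4664)), (np.int64(70), np.int64(3831)), (np.int64(75), np.int64(874)), (np.int64(80), np.int64(580)), (np.int64(85), np.int64(217)), (np.int64(90), np.int64(112)), (np.int64(95), np.int64(25)), (np.int64(100), np.int64(194)), (np.int64(105), np.int64(135)), (np.int64(110), np.int64(154)), (np.int64(115), np.int64(26))]
((502.5596618652344, -151.38803100585938), (146.68408203125, 93.6587905883789), 79.48811340332031)
```

View pics/crop.png

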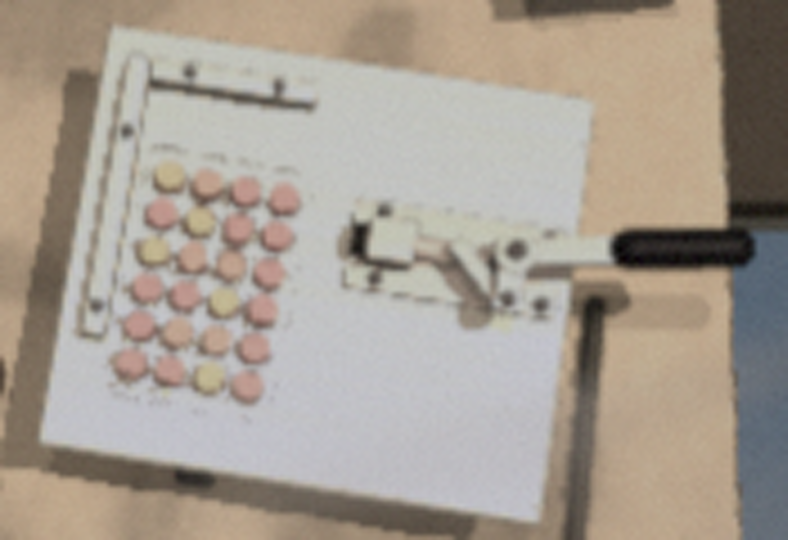

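The crop (x4.5 from 265,115) gives deck corners (112,27), (593,103), (540,521) and (42,443). The stop face runs (150,85)-(315,107) and the fence face (150,70)-(103,335). The plate's ends are near (225,160) and (185,402), and the grip runs (613,247)-(752,247).

Run:
```python
from h import *
import pickle
c=pickle.load(open('top0.pkl','rb'))
w=lambda uv,z:onplane(c,np.array(uv)/4.5+[264.6,114.6],z)
D=w([(112,27),(593,103),(540,521),(42,443)],70)[:,:2]
S=np.array([(110,110),(110,-140),(-110,-140),(-110,110)],float)
print('sizes',[np.linalg.norm(D[i]-D[(i+1)%4]).round(1) for i in range(4)])
s0,d0=S.mean(0),D.mean(0);U,_,V=np.linalg.svd((S-s0).T@(D-d0));R=(U@V).T
t=d0-R@s0;yaw=np.arctan2(R[1,0],R[0,0]);print('shaker',t,yaw,'res',((S@R.T+t)-D).round(1).tolist())
inv=lambda p:((p[:,:2]-t)@R).round(1).tolist()
print('stop face',inv(w([(150,85),(315,107)],84)),'fence',inv(w([(150,70),(103,335)],84)))
print('plate far/near ends',inv(w([(150,152),(298,172),(258,415),(112,388)],89)))
print('grip ends',inv(w([(613,247),(752,247)],110)),'pivot',inv(w([(517,250)],110)))
wells=w([(170,178),(284,198),(247,387),(130,364)],88);print('wells',inv(wells))
pickle.dump((t,yaw,R),open('sh.pkl','wb'))
for n,p in dict(nearend=(-95,42),pivot=(15,-105),stop=(79,42),clampend=(15,-34)).items(): print(n,(R@p+t).round(1))
```

```text
sizes [np.float64(245.8), np.float64(214.3), np.float64(246.1), np.float64(216.8)]
shaker [572.58607638 -94.38991676] -0.1527071613107366 res [[1.6, 1.6], [2.7, -2.8], [-2.8, -1.3], [-1.5, 2.5]]
stop face [[76.7, 83.6], [78.2, 0.8]] fence [[84.4, 84.8], [-52.7, 86.2]]
plate far/near ends [[40.9, 78.0], [42.3, 4.4], [-80.8, 5.7], [-78.9, 77.5]]
grip ends [[23.2, -149.1], [33.8, -214.9]] pivot [[14.4, -103.9]]
wells [[29.7, 66.2], [28.4, 9.2], [-67.9, 13.0], [-65.7, 70.8]]
nearend [485.1 -38.4]
pivot [ 571.4 -200.4]
stop [657.1 -64.9]
clampend [ 582.2 -130.3]
```

>>> servo_tool([
  [[0.53, 0.946, 0, 0, 0, -0.17, 0.55], [0.53, 0.946, 0, 0, 0, -0.17, 0.55], [0.53, 0.946, 0, 0, 0, -0.17, 0.55], [0.53, 0.946, 0, 0, 0, -0.17, 0.55], [0.53, 0.946, 0, 0, 0, -0.17, 0.55], [0.53, 0.946, 0, 0, 0, -0.17, 0.55], [0.53, 0.946, 0, 0, 0, -0.17, 0.55], [0.53, 0.946, 0, 0, 0, -0.17, 0.55], [0.53, 0.946, 0, 0, 0, -0.17, 0.55], [0.53, 0.946, 0, 0, 0, -0.17, 0.55]],
])

```text
clock: 1.1
eef_pos: [446.3, -77.7, 205.5]
eef_rot: [3.142, -0.0, -0.153]
wrist_force: [0.8, 0.5, -0.3]
finger_gap: 42.2
finger_force: 0.0
```

>>> servo_tool([
  [[0.04, 0.074, -0.1, 0, 0, 0, 0.55], [0.04, 0.074, -0.1, 0, 0, 0, 0.55], [0.04, 0.074, -0.1, 0, 0, 0, 0.55]],
])

```text
clock: 1.4
eef_pos: [465.1, -41.9, 153.8]
eef_rot: [-3.142, 0.004, -0.151]
wrist_force: [-0.0, -0.3, -0.1]
finger_gap: 42.5
finger_force: 0.0
```

Run:
```python
from h import *
import pickle
c=cam('wrist');pickle.dump(c,open('w1.pkl','wb'));save(c,'w1');print(manip.read_state()['eef_pos'],c['T'].round(2).tolist())
```

```text
[465.50344425 -42.96545343 155.32757707] [[-0.15, -0.96, -0.25, 537.14], [-0.99, 0.14, 0.04, -53.36], [-0.0, 0.25, -0.97, 331.9], [0.0, 0.0, 0.0, 1.0]]
```

View pics/w1.png

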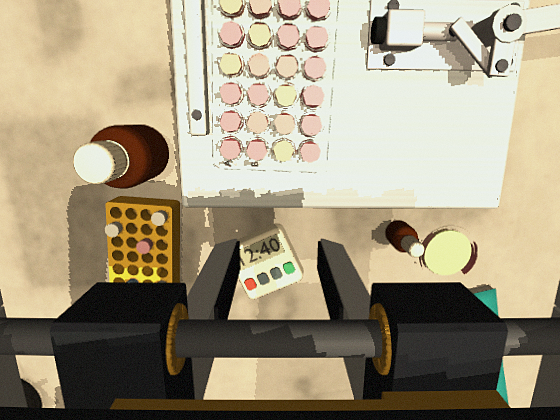

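The wrist view shows the plate's near end at v≈170 (u 212–328), the deck's near edge at v≈207, and both fingers lined up short of the deck.

Run:
```python
from h import *
import pickle
c=pickle.load(open('w1.pkl','rb'));t,yaw,R=pickle.load(open('sh.pkl','rb'))
inv=lambda p:((p[:,:2]-t)@R).round(1).tolist()
print('deck near edge',inv(onplane(c,[(182,207),(497,207)],70)))
print('fence near end inner',inv(onplane(c,[(209,134)],84)))
print('plate near',inv(onplane(c,[(213,168),(328,172)],72)))
print('wells',inv(onplane(c,[(230,149),(310,152),(313,38),(231,36)],88)))
print('tcp',inv(np.array([[465.3,-42.5,0]])))
print('pivot',inv(onplane(c,[(512,20)],110)))
for x in(-108,-85,-57): print(x,R@[x,39]+t)
```

```text
deck near edge [[-107.1, 109.6], [-106.4, -136.0]]
fence near end inner [[-51.2, 83.4]]
plate near [[-76.5, 83.8], [-79.3, -2.1]]
wells [[-61.2, 68.5], [-63.1, 13.2], [9.9, 13.0], [11.0, 65.8]]
tcp [[-113.9, 35.0]]
pivot [[16.8, -101.9]]
-108 [471.77534239 -39.41541438]
-85 [494.50768914 -42.91404431]
-57 [522.1818504  -47.17324595]
```

>>> servo_tool([
  [[0.014, 0.004, -0.09, 0, 0, 0, 0.55], [0.014, 0.004, -0.14, 0, 0, 0, 0.55], [0.014, 0.004, -0.156, 0, 0, 0, 0.55], [0.014, 0.004, -0.156, 0, 0, 0, 0.55]],
])

```text
clock: 1.85
eef_pos: [472.8, -41.8, 78.1]
eef_rot: [3.142, 0.0, -0.155]
wrist_force: [0.5, -0.1, 0.7]
finger_gap: 42.5
finger_force: 0.0
```

>>> servo_tool([
  [[0.008, -0.001, 0, 0, 0, 0, 0.55], [0.016, -0.002, 0, 0, 0, 0, 0.55], [0.024, -0.003, 0, 0, 0, 0, 0.55], [0.032, -0.005, 0, 0, 0, 0, 0.55], [0.04, -0.006, 0, 0, 0, 0, 0.55], [0.048, -0.007, 0, 0, 0, 0, 0.55], [0.056, -0.0085, 0, 0, 0, 0, 0.55], [0.063, -0.0095, 0, 0, 0, 0, 0.55], [0.07, -0.0105, 0, 0, 0, 0, 0.55], [0.076, -0.0115, 0, 0, 0, 0, 0.55]],
])

```text
clock: 2.85
eef_pos: [511.1, -46.5, 77.4]
eef_rot: [-3.142, 0.0, -0.153]
wrist_force: [-4.0, 0.6, 3.7]
finger_gap: 42.1
finger_force: 2.1
```

>>> servo_tool([
  [[0.003, -0.0005, 0, 0, 0, 0, 0.55], [0.006, -0.001, 0, 0, 0, 0, 0.55], [0.009, -0.0013, 0, 0, 0, 0, 0.55], [0.009, -0.0013, 0, 0, 0, 0, 0.55]],
])

```text
clock: 3.25
eef_pos: [515.6, -47.2, 77.4]
eef_rot: [3.142, -0.001, -0.153]
wrist_force: [0.2, 0.2, -0.2]
finger_gap: 42.3
finger_force: 0.0
```

>>> servo_tool([
  [[0.003, -0.0005, 0, 0, 0, 0, 0.55], [0.006, -0.001, 0, 0, 0, 0, 0.55], [0.009, -0.0014, 0, 0, 0, 0, 0.55], [0.011, -0.0017, 0, 0, 0, 0, 0.55]],
])

```text
clock: 3.65
eef_pos: [521.0, -48.0, 77.4]
eef_rot: [-3.142, 0.0, -0.153]
wrist_force: [-1.9, 1.0, 1.6]
finger_gap: 42.2
finger_force: 1.1
```

>>> servo_tool([
  [[0.002, -0.0003, 0, 0, 0, 0, 0.55], [0.004, -0.0006, 0, 0, 0, 0, 0.55]],
])

```text
clock: 3.85
eef_pos: [521.9, -48.2, 77.4]
eef_rot: [3.142, 0.003, -0.153]
wrist_force: [-15.3, 1.3, 10.8]
finger_gap: 42.5
finger_force: 7.9
```

>>> servo_tool([
  [[0.002, -0.0003, 0, 0, 0, 0, 0.55], [0.004, -0.0006, 0, 0, 0, 0, 0.55]],
])

```text
clock: 4.05
eef_pos: [522.0, -48.2, 77.4]
eef_rot: [3.141, 0.008, -0.153]
wrist_force: [-30.7, 3.4, 23.0]
finger_gap: 42.3
finger_force: 15.9
```

The plate is against the stop: the TCP halted at shaker x = -57, exactly as predicted. Next I back off, rise and close the fingers.

>>> servo_tool([
  [[-0.03, 0.005, 0, 0, 0, 0, 0.55], [-0.06, 0.009, 0, 0, 0, 0, 0.55], [-0.06, 0.009, 0.1, 0, 0, 0, 0.55], [-0.06, 0.009, 0.2, 0, 0, 0, 1], [-0.06, 0.009, 0.25, 0, 0, 0, 1], [-0.06, 0.009, 0.25, 0, 0, 0, 1]],
])

```text
clock: 4.65
eef_pos: [496.5, -44.3, 206.3]
eef_rot: [3.142, -0.007, -0.153]
wrist_force: [0.3, 0.1, -0.6]
finger_gap: 21.2
finger_force: 0.0
```

Run:
```python
from h import *
import pickle
c=cam('top');pickle.dump(c,open('t2.pkl','wb'))
w=cam('wrist');pickle.dump(w,open('w2.pkl','wb'))
a=cv2.resize(c['frame'][115:235,265:440],(560,384),interpolation=cv2.INTER_CUBIC)
cv2.imwrite('pics/w2.png',w['frame'][:,:,::-1])
t,yaw,R=pickle.load(open('sh.pkl','rb'))
def wp(v,r=85,gap=0):
    th=5.012-v;u=np.array([np.cos(th),np.sin(th)]);n=np.array([-u[1],u[0]])
    return R@(np.array([15,-105])+r*u+(10+8*abs(n[0])+12.5*abs(n[1])+gap)*n)+t
print('approach',wp(.14,gap=15).round(1))
for v in np.arange(.1,1.95,.1): print(round(v,2),wp(v).round(1))
s=manip.read_state();print(s['clock'],s['eef_pos'],s['finger_gap'],s['joints'])
```

```text
approach [ 606.9 -285.2]
0.1 [ 595.7 -284.4]
0.2 [ 586.1 -286.3]
0.3 [ 576.3 -287.2]
0.4 [ 568.8 -287.6]
0.5 [ 561.1 -287.2]
0.6 [ 553.4 -286.2]
0.7 [ 545.7 -284.5]
0.8 [ 538.1 -281.9]
0.9 [ 530.6 -278.6]
1.0 [ 523.3 -274.6]
1.1 [ 516.4 -269.7]
1.2 [ 509.8 -264. ]
1.3 [ 503.8 -257.6]
1.4 [ 498.4 -250.5]
1.5 [ 493.7 -242.8]
1.6 [ 489.9 -234.4]
1.7 [ 486.9 -225.6]
1.8 [ 484.8 -216.4]
1.9 [ 483.7 -207.4]
4.75 [494.92180135 -44.11538829 202.23072283] 13.256463042805036 [-1.62629945e-01  1.83789949e-01  1.67277667e+00  5.74448130e-06
  1.28433636e+00  1.56144926e+00]
```

View pics/w2.png

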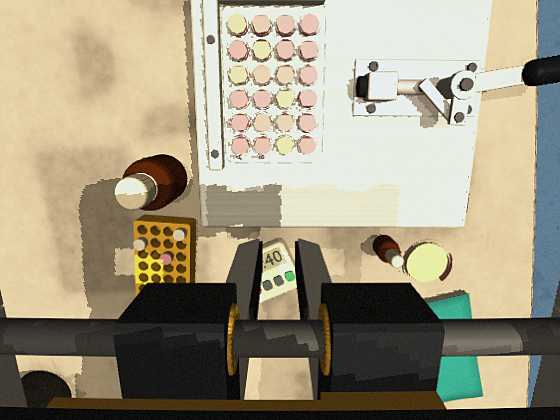

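The wrist view shows the plate square with the fence, its wells in straight columns at u 237–308, with the stop at the top edge. The lever is still open.

>>> servo_tool([
  [[0.23, -0.484, 0, 0, 0, 0, 1], [0.23, -0.484, 0, 0, 0, 0, 1], [0.23, -0.484, 0, 0, 0, 0, 1], [0.23, -0.484, 0, 0, 0, 0, 1], [0.23, -0.484, 0, 0, 0, 0, 1], [0.23, -0.484, 0, 0, 0, 0, 1], [0.23, -0.484, -0.05, 0, 0, 0, 1], [0.23, -0.484, -0.05, 0, 0, 0, 1]],
])

```text
clock: 5.55
eef_pos: [608.3, -285.8, 171.8]
eef_rot: [-3.139, 0.008, -0.154]
wrist_force: [-0.1, 0.5, -1.0]
finger_gap: 0.4
finger_force: 0.0
```

Run:
```python
from h import *
import pickle
t,yaw,R=pickle.load(open('sh.pkl','rb'))
inv=lambda p:((p[:,:2]-t)@R).round(1).tolist()
w=pickle.load(open('w2.pkl','rb'))
print('wells',inv(onplane(w,[(239,145),(308,144),(309,24),(237,24)],88)),'near end',inv(onplane(w,[(225,163),(325,160)],72)))
c=cam('wrist');cv2.imwrite('pics/w3.png',c['frame'][:,:,::-1]);pickle.dump(c,open('w3.pkl','wb'))
s=manip.read_state();print(s['clock'],s['eef_pos'],s['finger_gap'],s['joints'])
```

```text
wells [[-30.7, 70.1], [-29.8, 12.8], [61.9, 13.8], [61.9, 69.4]] near end [[-47.4, 84.7], [-44.7, -3.9]]
5.6 [ 608.87147142 -285.63263499  174.27231993] 0.7969355236886129 [-4.93101777e-01  6.05473268e-01  1.15627205e+00  4.04798181e-05
  1.38537116e+00  1.23113765e+00]
```

View pics/w3.png

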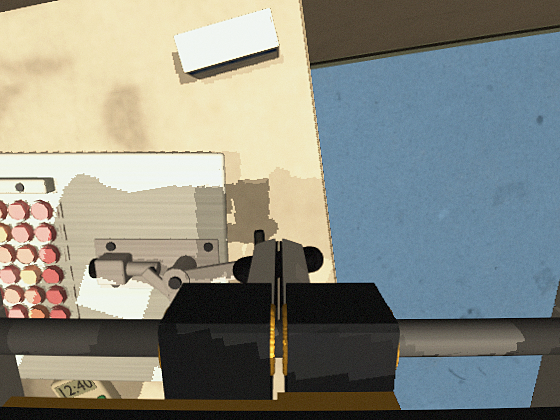

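The view shows the closed fingers at u≈280 over the grip, which spans about (237,265)-(325,258).

Run:
```python
from h import *
import pickle
t,yaw,R=pickle.load(open('sh.pkl','rb'))
c=pickle.load(open('w3.pkl','rb'))
q=onplane(c,[(175,283),(237,265),(325,258)],108);print(q.round(1),((q[:,:2]-t)@R).round(1).tolist())
q=onplane(c,[(310,245)],110);print('far edge of grip',q)
```

```text
[[ 573.1 -201.3  108. ]
 [ 580.7 -250.7  108. ]
 [ 576.3 -316.3  108. ]] [[16.8, -105.6], [31.8, -153.3], [37.5, -218.8]]
far edge of grip [[ 588.95888502 -306.57317146  110.        ]]
```

>>> servo_tool([
  [[0, 0, -0.08, 0, 0, 0, 1], [0, 0, -0.13, 0, 0, 0, 1], [0, 0, -0.164, 0, 0, 0, 1], [0, 0, -0.164, 0, 0, 0, 1]],
])

```text
clock: 6.0
eef_pos: [609.0, -285.1, 93.5]
eef_rot: [-3.14, 0.004, -0.153]
wrist_force: [-0.1, 0.7, 0.2]
finger_gap: 0.6
finger_force: 0.0
```

>>> servo_tool([
  [[-0.024, 0, 0, 0, 0, 0, 1], [-0.046, -0.002, 0, 0, 0, 0, 1], [-0.066, -0.004, 0, 0, 0, 0, 1], [-0.08, -0.004, 0, 0, 0, 0, 1], [-0.096, -0.004, 0, 0, 0, 0, 1], [-0.112, -0.002, 0, 0, 0, 0, 1], [-0.126, 0.002, 0, 0, 0, 0, 1], [-0.142, 0.007, 0, 0, 0, 0, 1], [-0.157, 0.013, 0, 0, 0, 0, 1], [-0.172, 0.021, 0, 0, 0, 0, 1]],
])

```text
clock: 7.0
eef_pos: [523.2, -275.3, 95.5]
eef_rot: [3.142, -0.0, -0.153]
wrist_force: [0.5, 0.2, -0.4]
finger_gap: 0.6
finger_force: 0.3
```

>>> servo_tool([
  [[-0.007, 0.005, 0, 0, 0, 0, 1], [-0.014, 0.01, 0, 0, 0, 0, 1], [-0.02, 0.016, 0, 0, 0, 0, 1], [-0.026, 0.022, 0, 0, 0, 0, 1], [-0.032, 0.028, 0, 0, 0, 0, 1], [-0.038, 0.034, 0, 0, 0, 0, 1]],
])

```text
clock: 7.6
eef_pos: [505.7, -259.0, 96.0]
eef_rot: [3.14, -0.003, -0.153]
wrist_force: [7.3, -4.0, 0.2]
finger_gap: 0.7
finger_force: 3.5
```

>>> servo_tool([
  [[-0.006, 0.007, 0, 0, 0, 0, 1], [-0.011, 0.014, 0, 0, 0, 0, 1], [-0.016, 0.022, 0, 0, 0, 0, 1], [-0.02, 0.029, 0, 0, 0, 0, 1]],
])

```text
clock: 8.0
eef_pos: [495.5, -244.4, 96.1]
eef_rot: [3.14, -0.003, -0.153]
wrist_force: [5.7, -3.7, 0.8]
finger_gap: 0.3
finger_force: 2.2
```

>>> servo_tool([
  [[-0.005, 0.009, 0, 0, 0, 0, 1], [-0.01, 0.018, 0, 0, 0, 0, 1], [-0.013, 0.026, 0, 0, 0, 0, 1], [-0.016, 0.034, 0, 0, 0, 0, 1], [-0.018, 0.042, 0, 0, 0, 0, 1], [-0.018, 0.048, 0, 0, 0, 0, 1]],
])

```text
clock: 8.6
eef_pos: [485.5, -219.6, 95.3]
eef_rot: [-3.141, 0.001, -0.153]
wrist_force: [-0.5, 0.0, 0.5]
finger_gap: 0.4
finger_force: 0.0
```

The contact force dropped to zero past the dead point, so the lever has snapped over. I'll back off, rise and check.

>>> servo_tool([
  [[0, -0.05, 0, 0, 0, 0, 1], [0, -0.1, 0, 0, 0, 0, 1], [0, -0.1, 0.1, 0, 0, 0, 1], [0, -0.1, 0.2, 0, 0, 0, 1], [-0.1, -0.1, 0.26, 0, 0, 0, 1], [-0.18, -0.1, 0.26, 0, 0, 0, 1], [-0.18, 0, 0.26, 0, 0, 0, 1], [-0.18, 0.1, 0.26, 0, 0, 0, 1], [-0.18, 0.2, 0.26, 0, 0, 0, 1], [-0.18, 0.2, 0.26, 0, 0, 0, 1]],
])

```text
clock: 9.6
eef_pos: [395.6, -116.0, 225.8]
eef_rot: [-3.141, -0.001, -0.149]
wrist_force: [0.2, -0.2, 0.6]
finger_gap: 0.4
finger_force: 0.0
```

Run:
```python
from h import *
import pickle
c=cam('wrist');pickle.dump(c,open('w4.pkl','wb'));d=cam('top');pickle.dump(d,open('t4.pkl','wb'))
cv2.imwrite('pics/w4.png',c['frame'][:,:,::-1])
cv2.imwrite('pics/t4.png',cv2.resize(d['frame'][110:290,215:440],None,fx=3.3,fy=3.3,interpolation=cv2.INTER_CUBIC)[:,:,::-1])
s=manip.read_state();print(s['clock'],s['eef_pos'],s['wrist_force'])
```

```text
9.7 [ 395.9586959  -119.42535539  225.69524224] [-0.11474449  0.42460605  0.59997575]
```

View pics/w4.png

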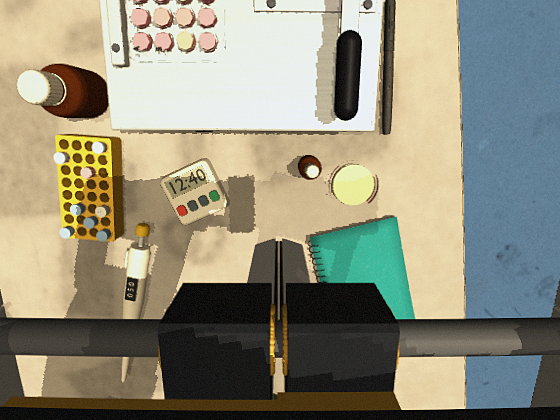

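View pics/t4.png

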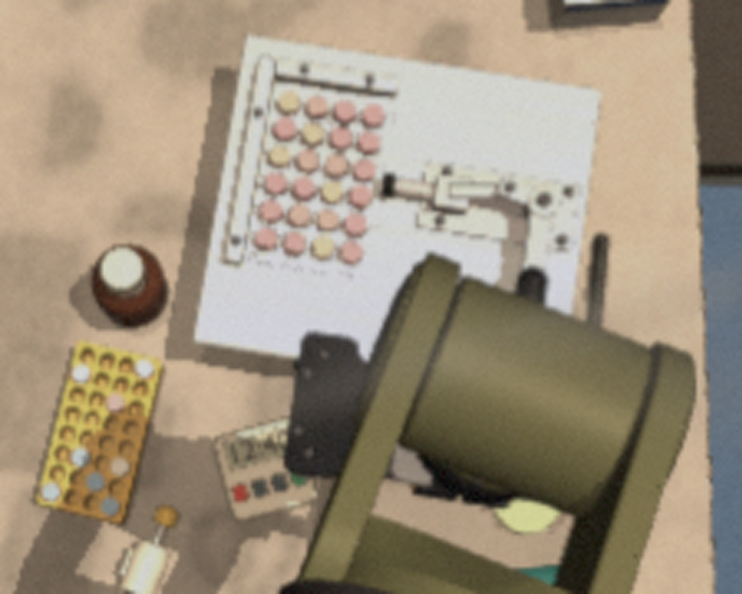

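Both views show the lever pointing to -x along the deck, with the grip at (347,75), and the pad on the plate's side at (388,184) in the top crop. I'll check the plate's pose numerically.

Run:
```python
from h import *
import pickle
t,yaw,R=pickle.load(open('sh.pkl','rb'));inv=lambda p:((p[:,:2]-t)@R).round(1).tolist()
d=pickle.load(open('t4.pkl','rb'));c=pickle.load(open('w4.pkl','rb'))
w=lambda uv,z:onplane(d,np.array(uv)/3.3+[214.65,109.65],z)
print('wells',inv(w([(289,101),(373,115),(350,252),(265,238)],88)),'pad',inv(w([(384,184)],85)))
g=onplane(c,[(349,38),(345,112)],110);G=np.array(inv(g));print('grip',G,'value',5.012-(np.arctan2(*(G[1]-G[0])[::-1])%(2*np.pi)))
print('wrist wells',inv(onplane(c,[(141,42),(207,41)],88)),'near',inv(onplane(c,[(130,62),(224,62)],72)))
```

```text
wells [[61.3, 71.5], [60.4, 14.1], [-35.3, 15.3], [-34.9, 72.5]] pad [[15.0, -0.3]]
grip [[ -36.1 -103. ]
 [ -92.  -102.5]] value 1.879351651714249
wrist wells [[-35.0, 67.6], [-34.4, 11.8]] near [[-48.4, 84.7], [-48.5, 0.4]]
```

Run:
```python
from h import *
import pickle
a=[]
for n in('t2','t4'):
    d=pickle.load(open(n+'.pkl','rb'))['frame'][120:200,280:345]
    a.append(cv2.resize(d,(390,480),interpolation=cv2.INTER_CUBIC))
cv2.imwrite('pics/cmp.png',np.hstack(a)[:,:,::-1])
```

```text
(no output)
```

View pics/cmp.png

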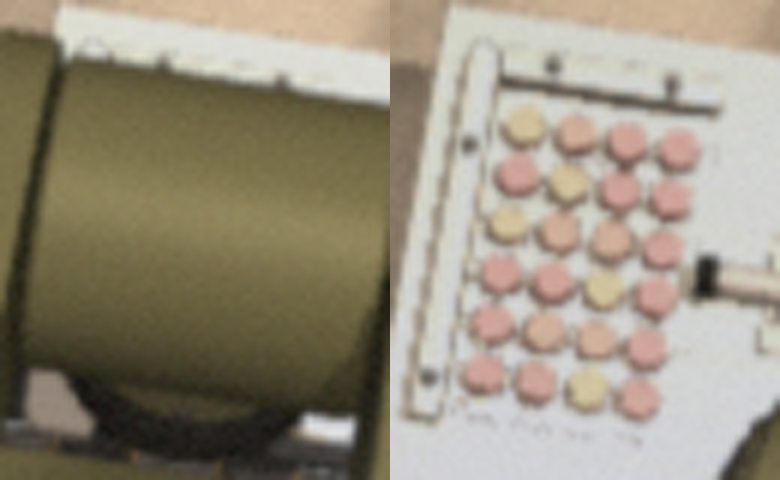

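The top view leaves a thin dark line at the stop that could be a gap, so I'll look from straight above.

>>> servo_tool([
  [[0.1, 0.04, 0, 0, 0, 0, 1], [0.2, 0.08, 0, 0, 0, 0, 1], [0.3, 0.128, 0, 0, 0, 0, 1], [0.388, 0.128, 0, 0, 0, 0, 1], [0.388, 0.128, 0, 0, 0, 0, 1], [0.388, 0.128, 0, 0, 0, 0, 1]],
])

```text
clock: 10.3
eef_pos: [590.2, -57.2, 223.8]
eef_rot: [3.141, 0.003, -0.154]
wrist_force: [0.0, -0.4, 0.4]
finger_gap: 0.3
finger_force: 0.0
```

Run:
```python
from h import *
import pickle
c=cam('wrist');pickle.dump(c,open('w5.pkl','wb'))
cv2.imwrite('pics/w5.png',cv2.resize(c['frame'][:300],(800,428),interpolation=cv2.INTER_CUBIC)[:,:,::-1])
print(c['T'].round(2).tolist(),manip.read_state()['clock'])
```

```text
[[-0.15, -0.96, -0.25, 661.93], [-0.99, 0.15, 0.04, -68.78], [-0.0, 0.25, -0.97, 401.91], [0.0, 0.0, 0.0, 1.0]] 10.35
```

View pics/w5.png

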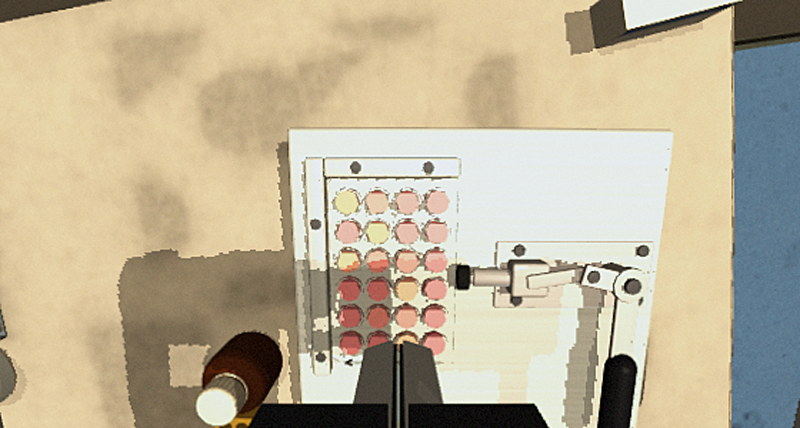

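From overhead the plate's far end meets the stop at v≈178 and its side meets the fence at u≈328, both without a gap. The lever is locked along -x and the bystanders haven't moved.

```bash
python3 -c "
from cell import manip
print(manip.sign_off())"
```

```text
the job is handed in; nothing more can be done
None
```

I pushed the plate flush against the end stop, then pushed the lever past its dead point until it locked (measured at about 1.88 rad), with the pad pressing the plate against the fence. The bystanders look undisturbed, and I handed the job in at about 10.4 s.

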